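# Tuck a shield cover under the lapped flap and hold it down

### The arm

A 6-joint arm with a two-finger parallel gripper is mounted at the origin on the work surface. World frame = base frame: x ahead of the robot, y to its left, z up, the work surface at z = 0. Lengths are in mm, angles in rad, forces in N, time in s.
With the tool pointing down it reaches from about 300 to 775 mm from the base axis. Payload 14.6 kg.
Tool frame: the origin (TCP) lies midway between the tips of the shut fingers; the grasp point (between the pads) lies 19 mm behind it; z points along the fingers, y is the direction in which the jaws open and shut (so a half turn about z gives the same grasp; the last joint's range is limited). The gripper opens to 94 mm and grips with 3 to 60 N. Pads are 16 mm wide; open, the fingers measure 119 mm over their backs; the gripper's body (75 mm by 177 mm) begins 78 mm behind the grasp point.
Start: joints at [-1.307, 0.3, 1.521, -0, 1.321, -0.067], TCP at [178.633, -520.173, 205.446] pointing down, gripper open.
Joint ranges: [-3.03, 3.03], [-0.79, 2.21], [0.23, 2.52], [-1.04, 4.18], [0, 3.07], [-2.55, 2.55]. Speed limits (rad/s): [2.22, 2.22, 2.57, 3.14, 3.14, 3.14].

### API

Orientations are given as [roll, pitch, yaw] about the fixed x, y, z axes, in that order (R = Rz(yaw) Ry(pitch) Rx(roll)).
In Python, from cell import read_state, camera, get_calibration, sign_off gives the robot as it stands.
- The arm moves only by the tool carry_out, never from a script. Its argument "series" is a list of rows, each an object with "delta_pos": the shift along the world's x, y, z in mm, a list of three; "turn": the turn, a rotation vector about the world's x, y, z in rad, a list of three; "hand": the opening, from 0 (shut) to 1 (fully open). A call has 1 to 8 rows; each row is the pose to reach, as a shift and turn from the pose commanded when the call began; what a row does not reach only later rows make up. A row lasts 1/8 s, in which the tool goes at most 62.5 mm and 10.7 degrees, less where a joint would pass 70% of its speed; a pose out of reach is approached as far as the arm can. A call with a gripper value outside its range is refused whole. The fingers move at their own pace and stop on an object; "squeeze" is the grip in N (left out, the last holds). Time passes only in rows, so rows that repeat a pose let the fingers close. It gives the time, the measured TCP pose, the force and the opening at its end, in the units of the state.
- read_state(): the state, without advancing time (a new reading comes with each control period).
- camera(name): name is "side" or "top"; returns the picture (480x640x3 uint8, red, green, blue); there is no depth.
- get_calibration(name): a dict with "intrinsics" (3x3 intrinsics, pixels), "k1" (the pictures are not rectified: a ray, as slopes to the right and down, at radius r is drawn at 1 + k1 r^2 times it, then the intrinsics apply), "pose" (4x4, takes a point from camera to world coordinates). Camera axes: x right, y down, z forward; pixel columns grow to the right and rows downward; lengths in mm; the calibration is good to about 2 mm. A picture is of the moment at which its call begins. get_calibration takes no time and is no camera call.
- sign_off(): hands the job in, once; it reports no verdict.
The state is a dict: "clock": time; "joints": joint angles; "qd": joint speeds; "effort": joint torques, N m; "eef_pos": TCP position; "eef_rot": TCP orientation; "wrist_force": force on the tool from outside, world axes, zero at the start; "moment": the same for the moment, N m; "finger_gap": finger opening in mm.
Only numpy, scipy, OpenCV 4.12 (cv2) and the standard library are available. Lean on these libraries where they do the work, as an engineer would, in place of code of your own. Each camera call takes 0.05 s, during which the arm holds its last target.

### The job

Close the open bay on top of the grey module with the loose aluminium cover: pick the cover up by its black grip, tuck its long edge (the one farther from the grip) under the free lip of the hinged flap without lifting the flap, well under and centred and square over the bay, then press the cover down flat against the sprung brass bar. Finish while holding it pressed flat there, still pushing down on it, as for someone to drive the screws; leave the multimeter, the tin and the plug alone.

Things in the scene. Friction and masses are not known exactly. Their poses are not given: they have to be found in the camera images.
- module: Fixed grey metal housing 200 by 190 by 60 mm high, immovable. Origin on the table; x points from the front rail to the flap's hinge, z up. In its frame: flat top (deck) at z = 60 mm, x -65 to 135, y -95 to 95; open bay x -19 to 22, y -65 to 65; brass bar x -34 to -26; flap x 30 to 120; hinge block x 121 to 135, 13 mm above the deck.
- seat (a point): Point at deck height over the bay, x = 0, y = 0, z = 60 mm in the module's frame: where the cover's origin belongs, with the cover's axes along the module's; its edge is then 15 mm under the lip. A fixed stop 6 mm high stands on the deck under the flap, 20 mm behind the lip; two small flap rests at x 55 to 75, 87 to 93 mm either side of centre.
- flap_lip (a point): Middle of the lower edge of the flap's free lip: 8 mm above the deck, at x = 30, y = 0, z = 68 mm in the module's frame with the flap down. The flap is an aluminium plate 90 (x) by 180 (y) by 3 mm, lying level 8 mm above the deck, so an edge 4 mm thick goes in below it with 4 mm to spare.
- flap (a joint): Hinge of the flap at its far edge, rad: 0 = down (at rest), grows as the lip is lifted (0.045 = lip up 4 mm). Weight and a light spring close it; about 3 N at the lip lifts it.
- gasket_top (a point): Middle of the top of the brass bar, 8 mm wide and 150 mm long along y. It stands 5 mm above the deck (z = 65 mm in the module's frame) when free and can be pressed down level with the deck.
- gasket (a joint): Vertical travel of the brass bar, m: 0 = free, 5 mm proud; 0.005 = flush with the deck. It pushes back with 3 N at first and 7 N when flush, so the cover's weight alone does not press it down. A cover brought in level must press the bar down before its edge fits under the lip; one tipped edge-down need not.
- cover: Loose aluminium plate 90 (x) by 150 (y) by 4 mm, mass about 0.18 kg, lying flat on the table with a black plastic grip standing on it. Origin at the centre of its underside, z up; its +x edge (150 mm long) is the one to tuck. The grip is an upright bar 12 mm thick (x), 60 mm long (y), centred at x = -20, y = 0, from z = 4 to z = 36 mm.
- cover_edge (a point): Middle of the lower border of the cover's edge to tuck: x = +45 mm, y = 0, z = 0 in the cover's frame.
- meter: Bystander: orange multimeter 150 by 72 by 34 mm lying on the table; origin at the centre of its underside.
- screw_tin: Bystander: small closed metal tin, 56 mm across, 45 mm high; origin at the centre of its underside.
- plug: Bystander: black cable plug, 56 by 50 by 16 mm; origin on its underside.

How it is judged (in metres and radians):
At the end, for the whole second after the job is handed in: Cover edge 8 to 23 mm under the lip (stop at 20), within 9 mm of centre, 0.08 rad of square, 3 mm of the deck; cover flat within 0.03 rad, bar pressed over 4 of its 5 mm, flap under 0.02 rad; gripper still on the cover, cover on the module with over 4 N, at rest (x of cover_edge in the frame of module between 0.038 and 0.053 m and y of cover_edge in the frame of module between -0.009 and 0.009 m and z of cover_edge in the frame of module between 0.057 and 0.063 m and angle between the x axis of cover and the x axis of module, either way round below 0.08 rad and angle between cover's own z axis and vertical below 0.03 rad and value of joint gasket above 0.004 m and value of joint flap below 0.02 rad and contact force between cover and module above 4 N and contact force between the fingers and cover above 2 N and linear speed of cover below 0.01 m/s); the arm keeps its last pose, push and grip.
It fails at once if the flap is lifted (lip up by more than 4 mm) (value of joint flap above 0.045 rad).
It fails at once if a bystander is disturbed (moved by more than 20 mm) (distance of any of meter, screw_tin, plug from where it was at the start of the episode above 0.02 m).
It also fails if it takes over 43 s, if anything falls off the work surface, if the arm or the gripper's body presses on something with over 40 N, if the wrist force passes 120 N, or if a joint passes its speed limit or range.

## Working session

There is one attempt and no reset: what is moved stays moved. The work goes in short steps, Python scripts to look and compute and a tool call to move; the robot and the scene stay as the last step left them, time stands still between calls to the robot, and variables do not carry over. Pictures are saved under pics/ and viewed, and the job is handed in when it is done.

Besides the shell and the picture viewer there is one more tool, called after "Request:" in YAML: its name, and indented under it one key for each argument. carry_out: Moves the arm, as the interface text tells. Its arguments: {"type":"object","properties":{"series":{"type":"array"},"squeeze":{"type":"number"}},"required":["series"]}

```bash
mkdir -p pics; ls; python3 - <<'E'
from cell import *
import cv2
print(read_state())
for n in ("side","top"):
    cv2.imwrite(f"pics/{n}0.png",camera(n)[:,:,::-1]); c=get_calibration(n); print(n,c)
E
```

```text
pics
{'clock': 0.0, 'joints': array([-1.30659176e+00,  3.00464779e-01,  1.52156641e+00, -1.32472140e-05,
        1.32073006e+00, -6.66254875e-02]), 'qd': array([-3.09199029e-04, -8.93254406e-04,  1.74752573e-06,  6.31546396e-04,
        1.06353258e-03,  4.79056059e-05]), 'effort': array([-6.26231249e-04, -5.31806016e+01, -3.52738452e+01,  7.08359806e-02,
        2.43834121e-02, -9.51102015e-05]), 'eef_pos': array([ 178.56675288, -519.92519785,  204.89601264]), 'eef_rot': array([-3.14042579e+00, -6.49979590e-05,  3.30833299e-01]), 'wrist_force': array([-0.00739469,  0.55942412,  0.30329586]), 'moment': array([-0.01933902, -0.03860584, -0.01310408]), 'finger_gap': 94.2537215458196}
side {'intrinsics': array([[489.08743818,   0.        , 310.8369937 ],
       [  0.        , 489.08743818, 235.17496604],
       [  0.        ,   0.        ,   1.        ]]), 'k1': -0.032858603579115, 'pose': array([[-9.99472464e-01, -2.61656416e-02,  1.92393606e-02,
         5.31966672e+02],
       [-3.11387261e-02,  6.03696968e-01, -7.96605518e-01,
         6.76485586e+02],
       [ 9.22895085e-03, -7.96784369e-01, -6.04193261e-01,
         5.75561983e+02],
       [ 0.00000000e+00,  0.00000000e+00,  0.00000000e+00,
         1.00000000e+00]])}
top {'intrinsics': array([[548.86884525,   0.        , 315.34973627],
       [  0.        , 548.86884525, 241.78998854],
       [  0.        ,   0.        ,   1.        ]]), 'k1': -0.09255339059145956, 'pose': array([[ 1.59220071e-02, -9.97968848e-01,  6.16819984e-02,
         4.99345240e+02],
       [-9.99839781e-01, -1.63957983e-02, -7.18264439e-03,
        -1.56685718e+01],
       [ 8.17938095e-03, -6.15577537e-02, -9.98070008e-01,
         1.03156016e+03],
       [ 0.00000000e+00,  0.00000000e+00,  0.00000000e+00,
         1.00000000e+00]])}
```

View pics/top0.png

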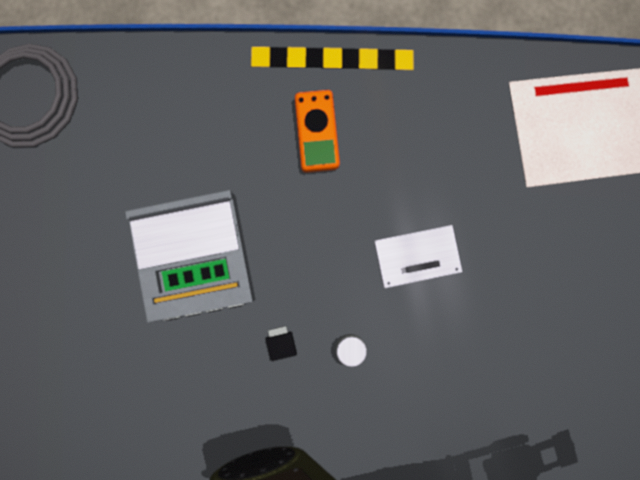

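View pics/side0.png

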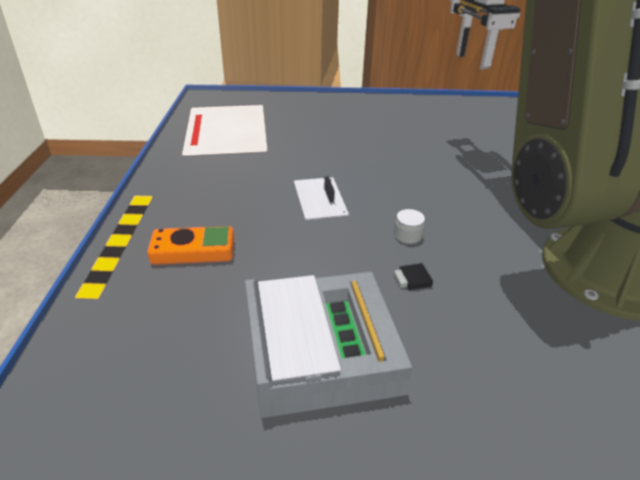

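The top view shows the module near pixel (190,257), the cover near (419,257) with its grip at (420,267), and the bystanders at (317,130), (281,344) and (351,351). I'll enlarge both views to read off corners.

```bash
python3 - <<'E'
import cv2
def crop(src,x,y,w,h,s,out):
    im=cv2.imread(src)[y:y+h,x:x+w]; im=cv2.resize(im,None,fx=s,fy=s,interpolation=cv2.INTER_CUBIC)
    for i in range(0,w,10):
        cv2.line(im,(i*s,0),(i*s,4 if i%50 else 12),(0,255,255),1)
        if (x+i)%20==0: cv2.putText(im,str(x+i),(i*s,22),0,.35,(0,255,255),1)
    for j in range(0,h,10):
        cv2.line(im,(0,j*s),(4,j*s),(0,255,255),1)
        if (y+j)%20==0: cv2.putText(im,str(y+j),(6,j*s+4),0,.35,(0,255,255),1)
    cv2.imwrite(out,im)
crop("pics/top0.png",120,180,140,150,4,"pics/tm.png")
crop("pics/top0.png",370,220,100,75,8,"pics/tc.png")
crop("pics/side0.png",240,260,180,150,4,"pics/sm.png")
crop("pics/side0.png",290,170,60,50,10,"pics/sc.png")
E
```

```text
(no output)
```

View pics/tm.png

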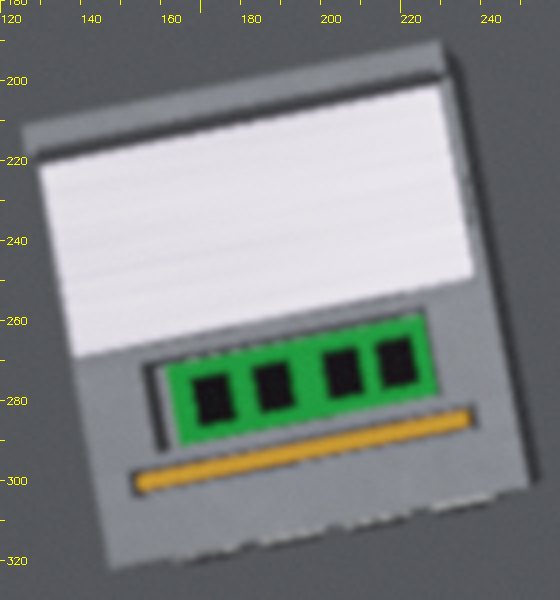

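View pics/tc.png

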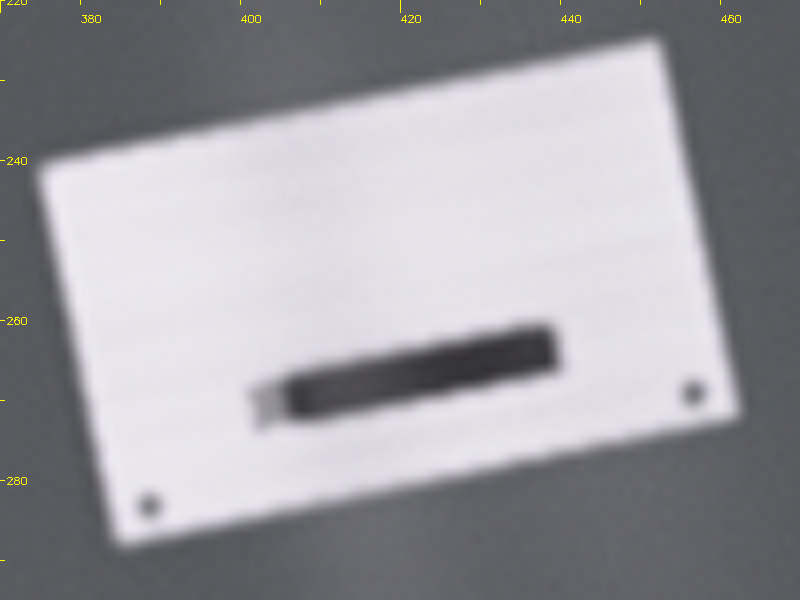

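View pics/sm.png

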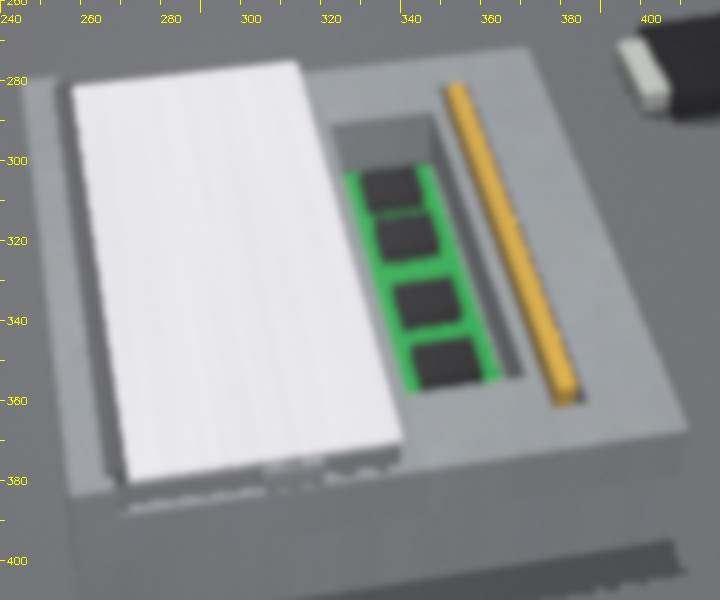

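View pics/sc.png

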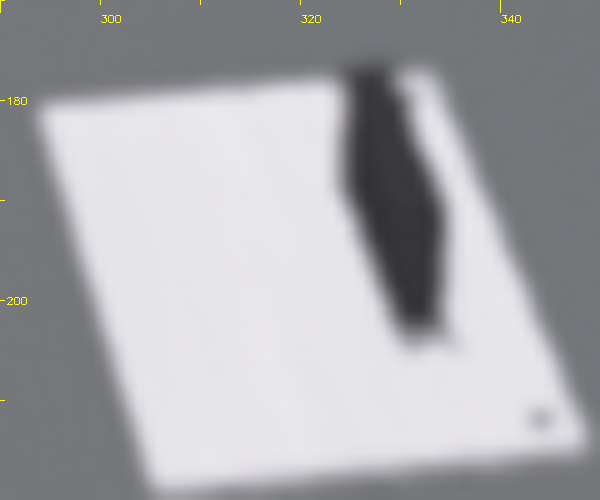

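```bash
cat > h.py <<'E'
import numpy as np, cv2
from cell import *
from scipy.optimize import least_squares
from scipy.spatial.transform import Rotation as R
def proj(n,P):
    c=get_calibration(n);T=np.linalg.inv(c["pose"]);K=c["intrinsics"]
    q=np.atleast_2d(P)@T[:3,:3].T+T[:3,3];s=q[:,:2]/q[:,2:]
    s=s*(1+c["k1"]*(s**2).sum(1,keepdims=True))
    return s*[K[0,0],K[1,1]]+[K[0,2],K[1,2]]
def pix(n,uv,z):
    g=np.array([500.,0.])
    return least_squares(lambda p:(proj(n,[p[0],p[1],z])[0]-uv),g).x
def place(p,L): # p=x,y,yaw(,z)
    L=np.array(L,float);w=L@R.from_euler('z',p[2]).as_matrix().T
    return w+[p[0],p[1],p[3] if len(p)>3 else 0]
def fit(obs,p0): # obs: {cam:[(local,uv)]}
    f=lambda p:np.concatenate([(proj(n,place(p,[o[0] for o in v]))-[o[1] for o in v]).ravel() for n,v in obs.items()])
    s=least_squares(f,p0);return s.x,np.sqrt(np.mean(s.fun**2)),s.fun
def crop(n,x,y,w,h,s,out,im=None):
    im=camera(n)[:,:,::-1] if im is None else im
    im=im[y:y+h,x:x+w]; im=cv2.resize(im,None,fx=s,fy=s,interpolation=cv2.INTER_CUBIC)
    for i in range(0,w,10):
        cv2.line(im,(i*s,0),(i*s,5),(0,255,255),1)
        if (x+i)%20==0: cv2.putText(im,str(x+i),(i*s,18),0,.35,(0,255,255),1)
    for j in range(0,h,10):
        cv2.line(im,(0,j*s),(5,j*s),(0,255,255),1)
        if (y+j)%20==0: cv2.putText(im,str(y+j),(6,j*s+4),0,.35,(0,255,255),1)
    cv2.imwrite(out,im)
E
python3 - <<'E'
from h import *
mt=[((120,90,71),(130,221.25)),((120,-90,71),(230,201.5)),((30,-90,71),(238.25,248.5)),((30,90,71),(138.75,269.25)),
((-65,95,60),(148,322.25)),((-65,-95,60),(253.25,301)),((-26,75,65),(154,299)),((-34,75,65),(155,303.25)),((-26,-75,65),(237.5,282.5)),((-34,-75,65),(238.25,286.25))]
ms=[((120,-90,71),(258,282)),((30,-90,71),(314.5,275.5)),((30,90,71),(340.5,370)),((120,90,71),(272.5,380.5)),((-65,-95,60),(371.75,272)),((-65,95,60),(412,367)),
((-26,-75,65),(351.25,281.25)),((-34,-75,65),(356.25,280.75)),((-34,75,65),(384.25,356.25)),((-26,75,65),(378.25,357))]
ct=[((45,75,4),(375,240.6)),((45,-75,4),(452.5,224.75)),((-45,-75,4),(462.5,271.9)),((-45,75,4),(384.75,288.4))]
cs=[((45,-75,4),(293.8,180.5)),((-45,-75,4),(333.7,177)),((-45,75,4),(349,214)),((45,75,4),(305.5,219))]
np.set_printoptions(precision=3,suppress=True)
for a,b,nm,p0 in((mt,ms,"mod",[480,230,0]),(ct,cs,"cov",[480,-200,0])):
    for o in ({"top":a},{"side":b},{"top":a,"side":b}):
        x,r,f=fit(o,p0);print(nm,list(o),x,r)
    x,r,f=fit({"top":a,"side":b},p0+[0]);print(nm,"z free",x,r); print(f.reshape(-1,2).T)
for nm,uv,z in(("meter",(317,130),34),("tin",(351,351),45),("plug",(281,344),16)):print(nm,pix("top",uv,z))
E
```

```text
mod ['top'] [494.573 192.539   0.218] 0.7182376559431877
mod ['side'] [491.329 194.986   0.213] 1.0494814291997963
mod ['top', 'side'] [492.569 193.767   0.216] 1.2564204034653692
mod z free [492.489 192.919   0.216  -2.737] 1.0981885287157496
[[ 0.428 -0.678  0.697  0.628  0.328 -0.428  0.358  0.193 -0.366 -0.245
  -2.848 -1.213 -0.442 -3.398 -0.806 -0.29  -0.685 -0.683  0.376  0.529]
 [-0.197 -0.682  2.137  1.535  1.585  1.943  1.202  1.399  1.071  1.778
   0.665  0.288 -0.2   -0.145 -0.082  0.426 -0.402 -0.513  0.045  0.17 ]]
cov ['top'] [ 538.608 -218.349    0.217] 0.28953337366883586
cov ['side'] [ 534.142 -215.702    0.212] 0.40669888329988324
cov ['top', 'side'] [ 536.681 -217.837    0.216] 0.9067169379174996
cov z free [ 536.711 -218.428    0.216   -1.323] 0.8829619479154451
[[ 0.107 -0.345 -0.324  0.149 -0.647 -1.88  -1.338 -0.864]
 [ 1.295  1.485  0.882  0.47   0.16   0.263 -0.157 -0.853]]
meter [768.388 -22.601]
tin [365.832 -89.591]
plug [372.833  37.168]
```

```bash
python3 - <<'E'
from h import *
mt=[((30,-90,71),(238.25,248.5)),((30,90,71),(138.75,269.25)),
((-65,95,60),(148,322.25)),((-65,-95,60),(253.25,301)),((-26,75,65),(154,299)),((-34,75,65),(155,303.25)),((-26,-75,65),(237.5,282.5)),((-34,-75,65),(238.25,286.25))]
ms=[((30,-90,71),(314.5,275.5)),((30,90,71),(340.5,370)),((-65,-95,60),(371.75,272)),((-65,95,60),(412,367)),
((-26,-75,65),(351.25,281.25)),((-34,-75,65),(356.25,280.75)),((-34,75,65),(384.25,356.25)),((-26,75,65),(378.25,357))]
np.set_printoptions(precision=3,suppress=True)
for o in ({"top":mt},{"side":ms},{"top":mt,"side":ms}):
        x,r,f=fit(o,[480,230,0]);print(list(o),x,r);print(f.reshape(-1,2).T)
E
```

```text
['top'] [495.326 192.762   0.22 ] 0.30689929492600604
[[ 0.518  0.259  0.18  -0.371  0.138 -0.009 -0.425 -0.285]
 [ 0.27   0.116  0.291  0.176 -0.189  0.017 -0.694  0.021]]
['side'] [492.267 195.129   0.209] 0.49592397161122237
[[-0.706 -0.668  0.056  0.021 -0.027  0.007  0.573  0.68 ]
 [-0.211 -0.183 -0.308  0.852 -0.7   -0.789  0.252  0.347]]
['top', 'side'] [493.439 193.973   0.215] 0.9842950006440612
[[-0.06  -0.414 -0.754 -1.21  -0.682 -0.851 -1.168 -1.051 -1.757 -1.18
  -1.127 -0.697 -1.109 -1.088 -0.127 -0.001]
 [ 1.574  0.9    1.108  1.546  0.668  0.878  0.598  1.319 -0.621 -0.912
  -0.924 -0.197 -1.26  -1.368 -0.643 -0.523]]
```

Request:
carry_out:
  series:
    - {"delta_pos": [338.4,298.6,-85],"turn": [0,0,1.456],"hand": 1}
    - {"delta_pos": [338.4,298.6,-85],"turn": [0,0,1.456],"hand": 1}
    - {"delta_pos": [338.4,298.6,-85],"turn": [0,0,1.456],"hand": 1}
    - {"delta_pos": [338.4,298.6,-85],"turn": [0,0,1.456],"hand": 1}
    - {"delta_pos": [338.4,298.6,-85],"turn": [0,0,1.456],"hand": 1}
    - {"delta_pos": [338.4,298.6,-85],"turn": [0,0,1.456],"hand": 1}
    - {"delta_pos": [338.4,298.6,-85],"turn": [0,0,1.456],"hand": 1}
    - {"delta_pos": [338.4,298.6,-85],"turn": [0,0,1.456],"hand": 1}

```text
clock: 1.1
eef_pos: [518.5, -218.9, 119.3]
eef_rot: [-3.14, -0.001, 1.795]
wrist_force: [0.3, -0.6, 0.8]
finger_gap: 93.9
```

Request:
carry_out:
  series:
    - {"delta_pos": [0,0,0],"turn": [0,0,0],"hand": 1}
    - {"delta_pos": [0,0,0],"turn": [0,0,0],"hand": 1}

```text
clock: 1.35
eef_pos: [516.4, -222.2, 120.5]
eef_rot: [-3.141, -0.0, 1.783]
wrist_force: [0.7, -0.8, -0.4]
finger_gap: 93.9
```

```bash
python3 - <<'E'
from h import *
s=read_state();print(s['clock'],s['eef_pos'],s['eef_rot'],s['wrist_force'])
crop("side",240,100,160,120,5,"pics/s1.png")
E
```

```text
1.35 [ 516.43518049 -222.20413422  120.48942382] [-3.14133670e+00 -1.76720747e-05  1.78328770e+00] [ 0.70509853 -0.83279999 -0.3675163 ]
```

View pics/s1.png

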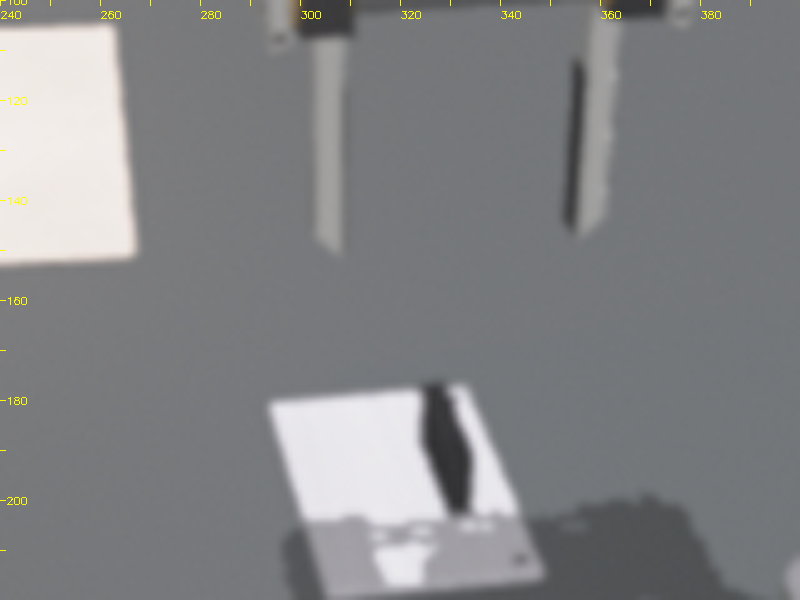

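The open fingers, at columns 307 and 360, straddle the grip at about (330,190). I'll descend and grip.

Request:
carry_out:
  series:
    - {"delta_pos": [0,0,-60],"turn": [0,0,0],"hand": 0.6}
    - {"delta_pos": [0,0,-100],"turn": [0,0,0],"hand": 0.5}
    - {"delta_pos": [0,0,-113.5],"turn": [0,0,0],"hand": 0.4}
    - {"delta_pos": [0,0,-113.5],"turn": [0,0,0],"hand": 0.3}
    - {"delta_pos": [0,0,-113.5],"turn": [0,0,0],"hand": 0}
    - {"delta_pos": [0,0,-113.5],"turn": [0,0,0],"hand": 0}
    - {"delta_pos": [0,0,-113.5],"turn": [0,0,0],"hand": 0}
    - {"delta_pos": [0,0,-113.5],"turn": [0,0,0],"hand": 0}
  squeeze: 45

```text
clock: 2.4
eef_pos: [517.2, -221.6, 7.2]
eef_rot: [3.141, 0.0, 1.787]
wrist_force: [0.4, -0.5, -0.1]
finger_gap: 17.6
```

Request:
carry_out:
  series:
    - {"delta_pos": [0,0,0],"turn": [0,0,0],"hand": 0}
    - {"delta_pos": [0,0,0],"turn": [0,0,0],"hand": 0}

```text
clock: 2.65
eef_pos: [517.1, -221.6, 7.1]
eef_rot: [3.141, 0.0, 1.787]
wrist_force: [-0.8, -0.2, 2.6]
finger_gap: 11.7
```

Request:
carry_out:
  series:
    - {"delta_pos": [0,0,40],"turn": [0,0,0],"hand": 0}
    - {"delta_pos": [0,0,100],"turn": [0,0,0],"hand": 0}
    - {"delta_pos": [-20,50,143],"turn": [0,0,0],"hand": 0}
    - {"delta_pos": [-32,110,143],"turn": [0,0,0],"hand": 0}
    - {"delta_pos": [-44,170,143],"turn": [0,0,0],"hand": 0}
    - {"delta_pos": [-56,230,143],"turn": [0,0,0],"hand": 0}
    - {"delta_pos": [-68,290,143],"turn": [0,0,0],"hand": 0}
    - {"delta_pos": [-76,345,143],"turn": [0,0,0],"hand": 0}

```text
clock: 3.65
eef_pos: [440.1, 125.3, 149.9]
eef_rot: [-3.141, -0.0, 1.787]
wrist_force: [0.5, -0.4, -1.5]
finger_gap: 11.5
```

Request:
carry_out:
  series:
    - {"delta_pos": [-5.7,57.4,-40],"turn": [0,0,0],"hand": 0}
    - {"delta_pos": [-5.7,57.4,-40],"turn": [0,0,0],"hand": 0}
    - {"delta_pos": [-5.7,57.4,-40],"turn": [0,0,0],"hand": 0}
    - {"delta_pos": [-5.7,57.4,-40],"turn": [0,0,0],"hand": 0}

```text
clock: 4.15
eef_pos: [435.9, 179.9, 110.6]
eef_rot: [3.141, 0.0, 1.786]
wrist_force: [-0.2, 0.7, -2.5]
finger_gap: 11.6
```

```bash
python3 - <<'E'
from h import *
s=read_state();print(s['clock'],s['eef_pos'],s['eef_rot'],s['wrist_force'],s['finger_gap'])
crop("side",230,220,200,170,4,"pics/s2.png")
crop("top",110,180,190,150,4,"pics/t2.png")
E
```

```text
4.15 [435.91003902 179.94172293 110.63120518] [3.14060560e+00 1.84312534e-05 1.78557733e+00] [-0.23396037  0.68834642 -2.4571681 ] 11.591660817191082
```

View pics/s2.png

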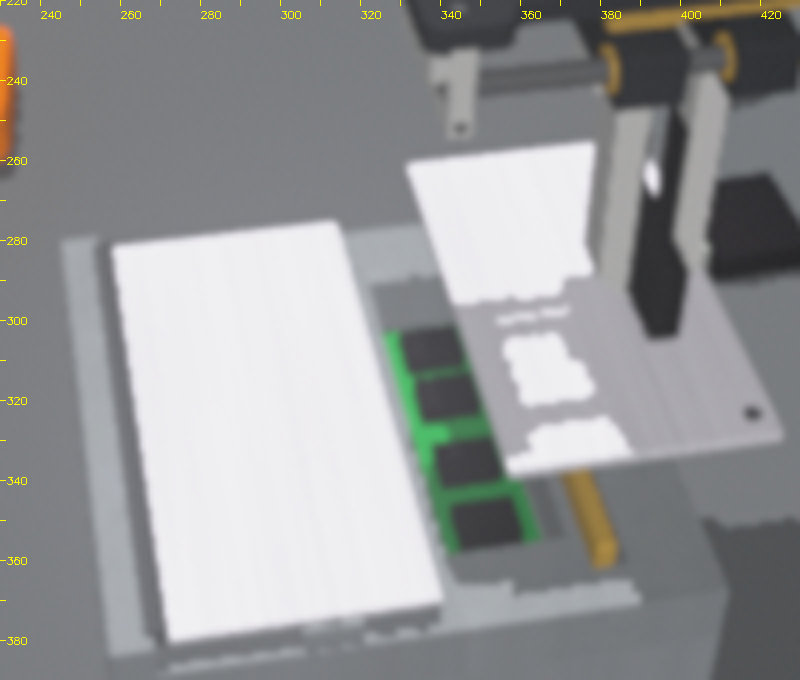

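View pics/t2.png

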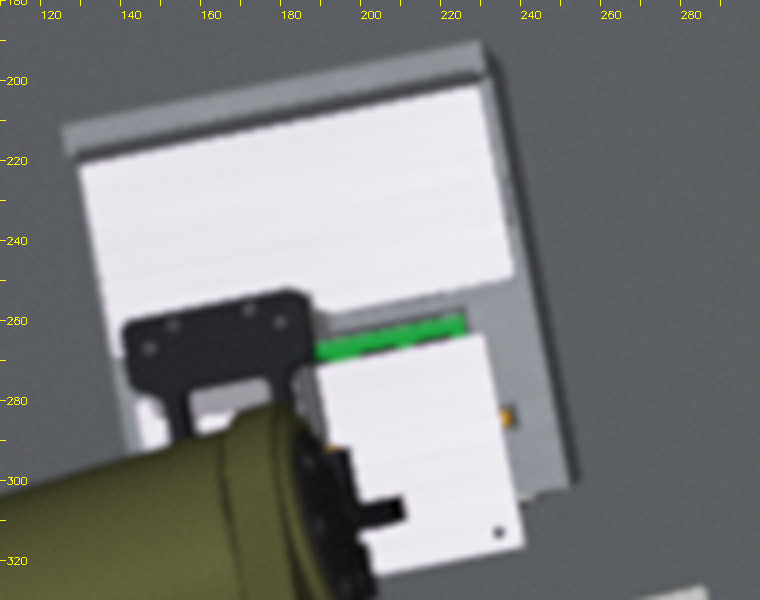

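Both views show the cover level in the hand above the bay, with its tuck edge toward the flap. Side corners are at (331.8,261.3), (357,338.8) and (425.8,328.8), and top corners at (231.3,263.5) and (241.3,316.8).

```bash
python3 - <<'E'
from h import *
np.set_printoptions(precision=3,suppress=True)
M={"top":np.array([495.326,192.762,.218]),"side":np.array([492.267,195.129,.211])}
O={"side":[((45,-75,107.5),(331.75,261.25)),((45,75,107.5),(357,338.75)),((-45,75,107.5),(425.75,328.75))],
"top":[((45,-75,107.5),(231.25,263.5)),((-45,-75,107.5),(241.25,316.75))]}
for n in O:
    x,r,f=fit({n:O[n]},[450,180,.2]);m=M[n];d=R.from_euler('z',-.215).as_matrix()[:2,:2]@(x-m)[:2]
    print(n,x,r,"rel in module",d,x[2]-m[2])
E
```

```text
side [454.452 186.274   0.21 ] 0.19083034032326016 rel in module [-38.833  -0.583] -0.001196700486247454
top [457.457 182.697   0.209] 0.2009214714175969 rel in module [-39.145  -1.754] -0.009286126456734628
```

The cover's measured offset from the seat, about (-39, -1.2) mm, agrees with the plan. Next I'll tip the edge down by 0.12 rad and lower it.

Request:
carry_out:
  series:
    - {"delta_pos": [6.2,1.4,-15],"turn": [-0.0257,0.1172,0],"hand": 0}
    - {"delta_pos": [6.2,1.4,-29],"turn": [-0.0257,0.1172,0],"hand": 0}
    - {"delta_pos": [6.2,1.4,-29],"turn": [-0.0257,0.1172,0],"hand": 0}
    - {"delta_pos": [6.2,1.4,-29],"turn": [-0.0257,0.1172,0],"hand": 0}
    - {"delta_pos": [6.2,1.4,-29],"turn": [-0.0257,0.1172,0],"hand": 0}
    - {"delta_pos": [6.2,1.4,-29],"turn": [-0.0257,0.1172,0],"hand": 0}

```text
clock: 5.0
eef_pos: [441.6, 182.3, 81.4]
eef_rot: [-3.023, -0.0, 1.787]
wrist_force: [0.4, -0.7, -1.8]
finger_gap: 11.7
```

```bash
python3 - <<'E'
from h import *
s=read_state();print(s['clock'],s['eef_pos'],s['eef_rot'],s['wrist_force'],s['moment'],s['finger_gap'])
crop("side",230,240,190,150,4,"pics/s3.png")
E
```

```text
5.0 [441.59549937 182.29293284  81.41195118] [-3.02265121e+00 -9.10567863e-05  1.78691449e+00] [ 0.43308641 -0.74516013 -1.76840012] [-0.06002675 -0.16484449  0.01630979] 11.679247103059703
```

View pics/s3.png

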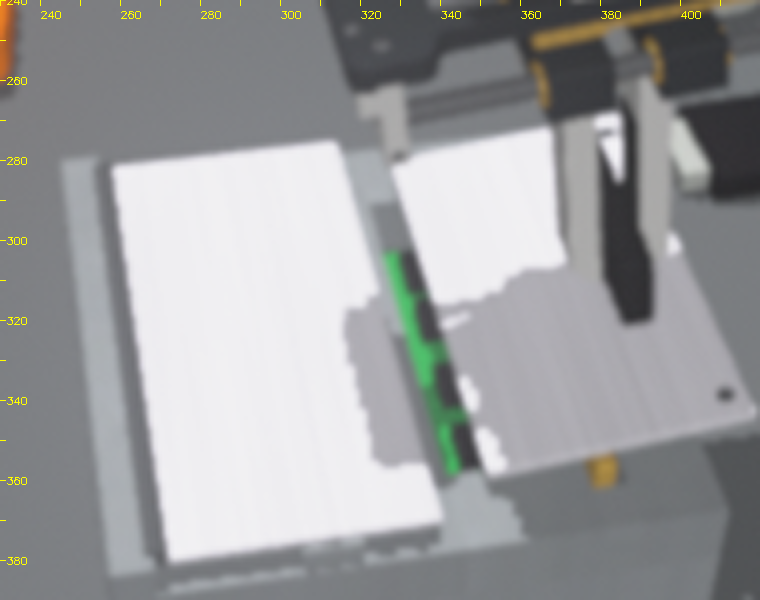

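```bash
python3 - <<'E'
from h import *
m=np.array([492.267,195.129])
for uv in((351.75,359.25),(328,281.25)):
    for z in (68,70.65):
        print(z,R.from_euler('z',-.213).as_matrix()[:2,:2]@(pix("side",uv,z)-m))
E
```

```text
68 [10.77101579 74.15131657]
70.65 [11.44863816 76.17673923]
68 [ 10.10889863 -76.30460727]
70.65 [ 10.78997793 -73.49364864]
```

The side view puts the tuck edge at x_m ≈ 10.8, level in y, and centred within about 1.5 mm. I'll lower 5 mm and then slide in.

Request:
carry_out:
  series:
    - {"delta_pos": [0,0,-5],"turn": [0,0,0],"hand": 0}
    - {"delta_pos": [4.9,1.1,-5],"turn": [0,0,0],"hand": 0}
    - {"delta_pos": [9.8,2.1,-5],"turn": [0,0,0],"hand": 0}
    - {"delta_pos": [14.7,3.2,-5],"turn": [0,0,0],"hand": 0}
    - {"delta_pos": [14.7,3.2,-5],"turn": [0,0,0],"hand": 0}

```text
clock: 5.68
eef_pos: [456.6, 185.5, 75.9]
eef_rot: [-3.022, -0.0, 1.787]
wrist_force: [-0.4, 0.1, -1.8]
finger_gap: 11.6
```

```bash
python3 - <<'E'
from h import *
s=read_state();print(s['clock'],s['eef_pos'],s['eef_rot'],s['wrist_force'],s['moment'],s['finger_gap'])
crop("side",300,260,120,120,5,"pics/s4.png")
E
```

```text
5.675 [456.56501839 185.49426795  75.8708428 ] [-3.02166122e+00 -2.85486195e-05  1.78673250e+00] [-0.36918956  0.12415557 -1.75839706] [ 0.01833348 -0.14298475  0.04101023] 11.575667940743962
```

View pics/s4.png

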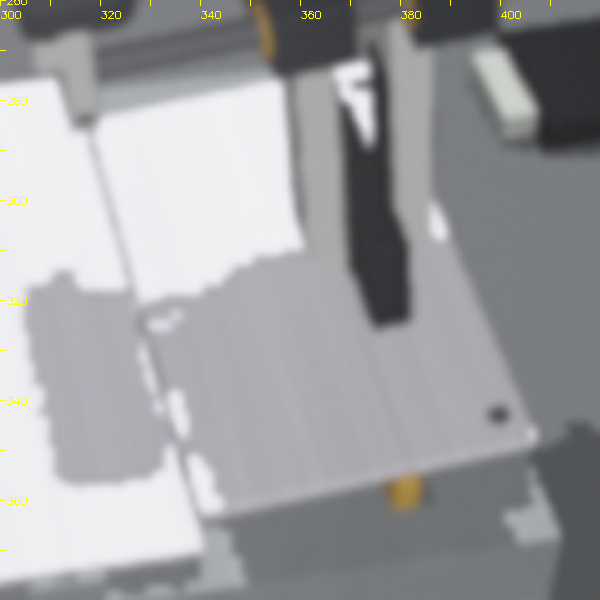

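The edge runs along the lip at about (335,340), just short of it and free of contact. I'll slide it under.

Request:
carry_out:
  series:
    - {"delta_pos": [4.0,0.9,-0.6],"turn": [0.002,-0.01,0],"hand": 0}
    - {"delta_pos": [7.0,1.5,-1.0],"turn": [0.0043,-0.0195,0],"hand": 0}
    - {"delta_pos": [9.8,2.1,-1.2],"turn": [0.0043,-0.0195,0],"hand": 0}
    - {"delta_pos": [9.8,2.1,-1.2],"turn": [0.0043,-0.0195,0],"hand": 0}
    - {"delta_pos": [9.8,2.1,-1.2],"turn": [0.0043,-0.0195,0],"hand": 0}

```text
clock: 6.35
eef_pos: [466.0, 187.5, 74.7]
eef_rot: [-3.041, -0.0, 1.787]
wrist_force: [-0.9, -0.3, -2.0]
finger_gap: 11.6
```

```bash
python3 - <<'E'
from h import *
s=read_state();print(s['clock'],s['eef_pos'],s['eef_rot'],s['wrist_force'],s['moment'],s['finger_gap'])
crop("side",250,260,160,130,5,"pics/s5.png")
E
```

```text
6.35 [465.97922715 187.52788455  74.71624376] [-3.04144989e+00 -3.19041145e-05  1.78685342e+00] [-0.86752156 -0.26183568 -2.0117514 ] [-0.02610294 -0.15564832 -0.02686688] 11.632020576300249
```

View pics/s5.png

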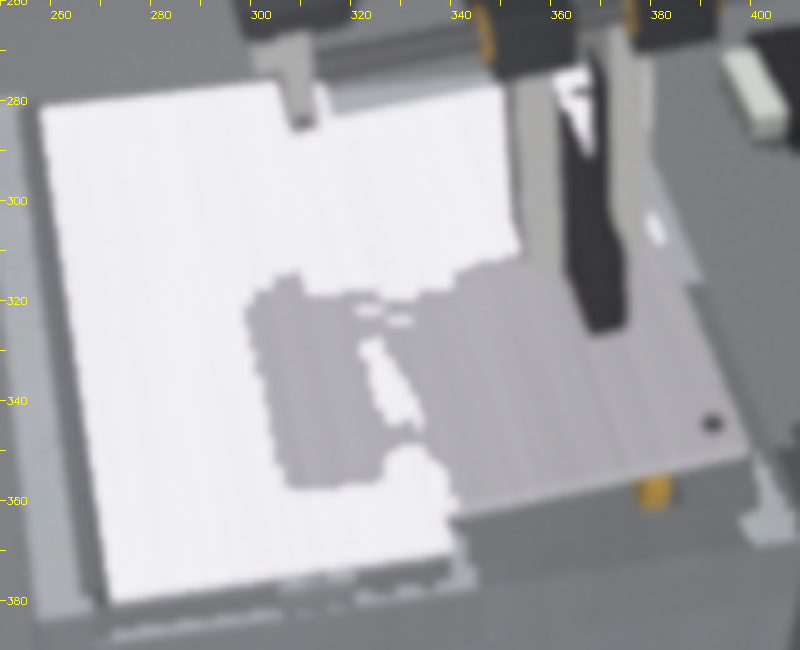

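The edge is about 6 mm under the lip, the flap corners haven't moved (258,282 and 340,370), and there's no contact force. I'll go deeper to the seat position.

Request:
carry_out:
  series:
    - {"delta_pos": [3.0,0.6,-0.4],"turn": [0.001,-0.005,0],"hand": 0}
    - {"delta_pos": [6.0,1.3,-0.8],"turn": [0.002,-0.01,0],"hand": 0}
    - {"delta_pos": [8.8,1.9,-1.2],"turn": [0.0032,-0.0147,0],"hand": 0}
    - {"delta_pos": [8.8,1.9,-1.2],"turn": [0.0032,-0.0147,0],"hand": 0}
    - {"delta_pos": [8.8,1.9,-1.2],"turn": [0.0032,-0.0147,0],"hand": 0}

```text
clock: 7.02
eef_pos: [474.8, 189.4, 73.5]
eef_rot: [-3.057, -0.0, 1.787]
wrist_force: [-0.5, -0.9, -2.7]
finger_gap: 11.8
```

```bash
python3 - <<'E'
from h import *
s=read_state();print(s['clock'],s['eef_pos'],s['eef_rot'],s['wrist_force'],s['moment'],s['finger_gap'])
crop("side",250,260,160,130,5,"pics/s6.png")
E
```

```text
7.025 [474.8020451  189.41660149  73.52992923] [-3.05650823e+00 -2.36580758e-05  1.78676216e+00] [-0.52060937 -0.89763746 -2.69397952] [-0.04187887 -0.11488991 -0.06177264] 11.78879490890544
```

View pics/s6.png

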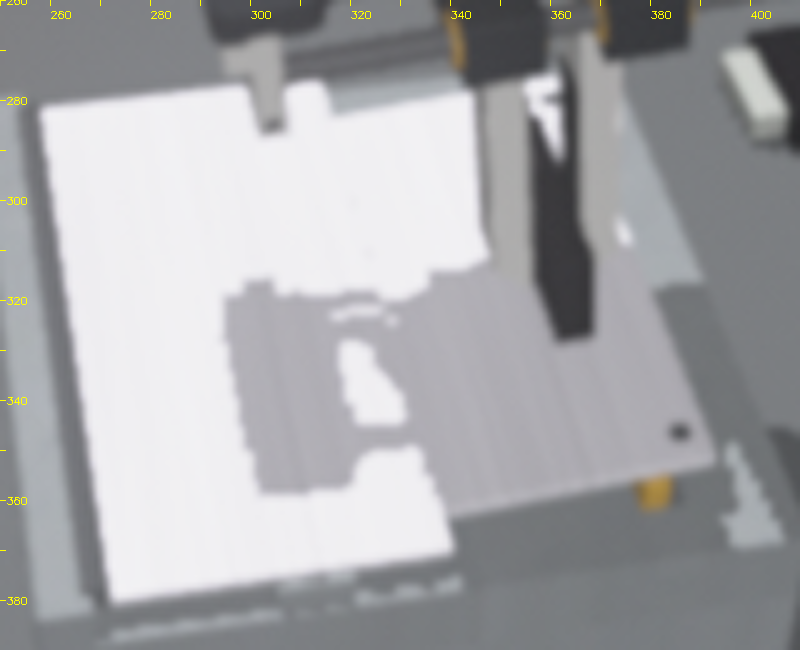

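The edge is now about 15 mm under and the flap is still down. I'll level the cover and lower it onto the bar.

Request:
carry_out:
  series:
    - {"delta_pos": [-0.2,0,-1.8],"turn": [0.0045,-0.021,0],"hand": 0}
    - {"delta_pos": [-0.4,-0.1,-3.5],"turn": [0.009,-0.0415,0],"hand": 0}
    - {"delta_pos": [-0.5,-0.1,-5.0],"turn": [0.0136,-0.062,0],"hand": 0}
    - {"delta_pos": [-0.7,-0.15,-6.5],"turn": [0.0181,-0.083,0],"hand": 0}
    - {"delta_pos": [-0.7,-0.15,-6.5],"turn": [0.0181,-0.083,0],"hand": 0}
    - {"delta_pos": [-0.7,-0.15,-6.5],"turn": [0.0181,-0.083,0],"hand": 0}
  squeeze: 60

```text
clock: 7.82
eef_pos: [474.3, 189.3, 67.3]
eef_rot: [3.141, 0.0, 1.787]
wrist_force: [1.0, 0.7, 4.2]
finger_gap: 11.6
```

```bash
python3 - <<'E'
from h import *
s=read_state();print(s['clock'],s['eef_pos'],s['eef_rot'],s['wrist_force'],s['moment'],s['finger_gap'])
crop("side",250,260,160,130,5,"pics/s7.png")
E
```

```text
7.825 [474.30184747 189.34619566  67.28710555] [3.14128577e+00 2.21582227e-05 1.78676158e+00] [0.95482589 0.67531588 4.18421404] [ 0.03016785 -0.22747906 -0.01808554] 11.560145534712628
```

View pics/s7.png

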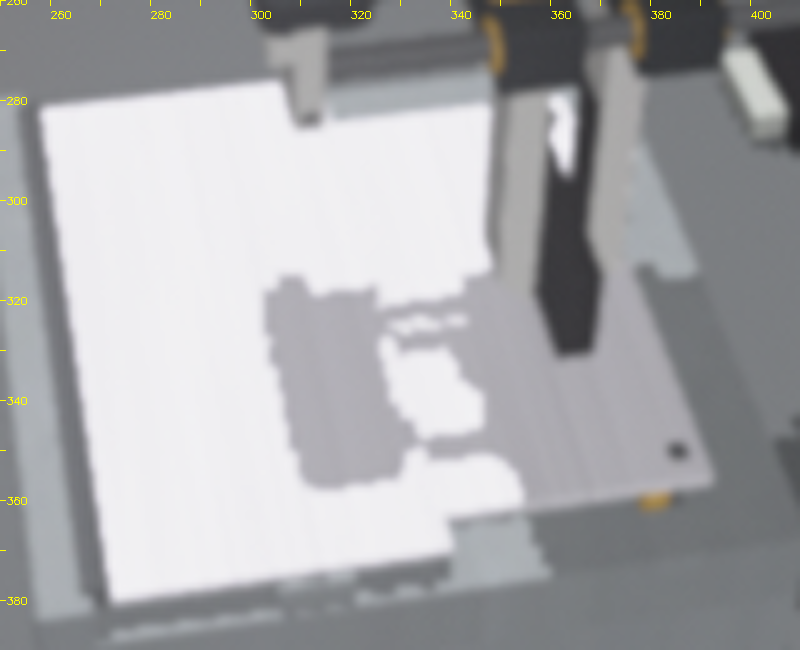

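Bar force is about 6 N, so it's nearly flush. I'll press in small steps.

Request:
carry_out:
  series:
    - {"delta_pos": [0,0,-0.6],"turn": [0,0,0],"hand": 0}
    - {"delta_pos": [0,0,-1.0],"turn": [0,0,0],"hand": 0}
    - {"delta_pos": [0,0,-1.0],"turn": [0,0,0],"hand": 0}
    - {"delta_pos": [0,0,-1.0],"turn": [0,0,0],"hand": 0}

```text
clock: 8.38
eef_pos: [474.3, 189.3, 67.0]
eef_rot: [3.141, 0.0, 1.787]
wrist_force: [-5.9, -2.7, 18.2]
finger_gap: 11.8
```

```bash
python3 - <<'E'
from h import *
s=read_state();print(s['clock'],s['eef_pos'],s['eef_rot'],s['wrist_force'],s['moment'],s['finger_gap'])
E
```

```text
8.375 [474.29677593 189.33324731  67.04072463] [3.14128962e+00 7.07748016e-05 1.78680937e+00] [-5.85160692 -2.67454468 18.22683519] [-0.37752772  0.86324199  0.00614226] 11.829780696059204
```

```bash
python3 - <<'E'
from h import *
crop("side",300,260,120,120,6,"pics/s8.png")
crop("top",120,180,140,150,4,"pics/t8.png")
s=read_state();print(s['clock'],s['eef_pos'],s['wrist_force'])
for y in(75,-75):
  for n in("side","top"):
    m={"top":[495.326,192.762,.218],"side":[492.267,195.129,.211]}[n]
    print(n,y,proj(n,place(m,[(-45,y,64),(-45,y,60),(30,y,64),(-36,y*65/75,64)])).round(1).tolist())
E
```

```text
8.475 [474.30677381 189.35237199  67.05121868] [-4.68052552 -1.1199004  18.03705198]
side 75 [[392.9, 355.8], [392.5, 357.7], [337.1, 363.8], [384.1, 350.8]]
top 75 [[156.3, 309.3], [156.9, 309.2], [148.4, 267.6], [160.8, 303.2]]
side -75 [[363.0, 279.6], [362.8, 281.5], [315.4, 285.2], [359.0, 284.6]]
top -75 [[239.2, 292.5], [239.5, 292.4], [231.0, 250.8], [232.7, 288.6]]
```

View pics/s8.png

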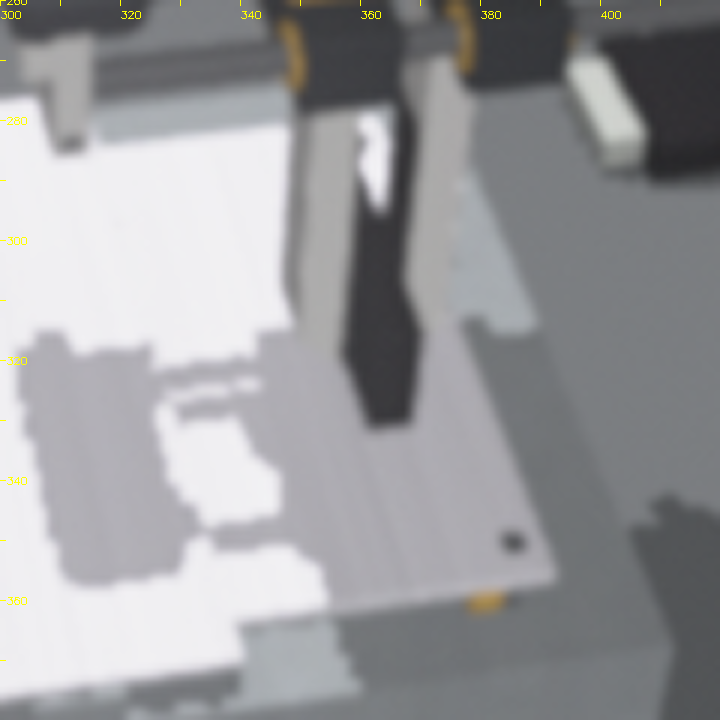

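View pics/t8.png

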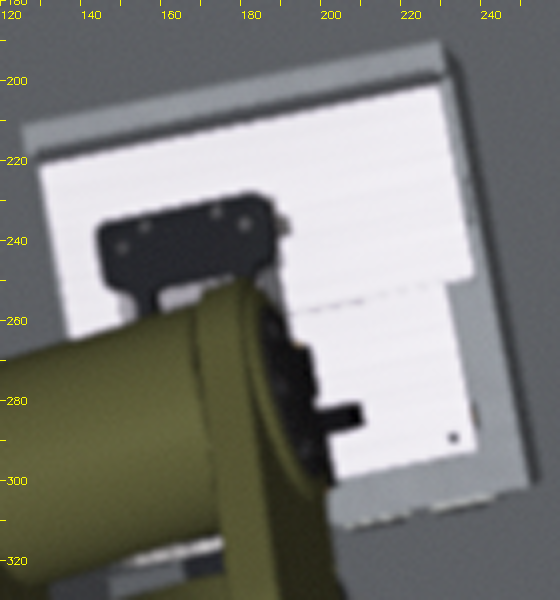

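Request:
carry_out:
  series:
    - {"delta_pos": [0,0,0],"turn": [0,0,0],"hand": 0}
    - {"delta_pos": [0,0,0],"turn": [0,0,0],"hand": 0}
    - {"delta_pos": [0,0,0],"turn": [0,0,0],"hand": 0}
    - {"delta_pos": [0,0,0],"turn": [0,0,0],"hand": 0}

```text
clock: 8.98
eef_pos: [474.3, 189.4, 67.1]
eef_rot: [3.141, 0.0, 1.787]
wrist_force: [-4.8, -1.8, 18.4]
finger_gap: 11.8
```

```bash
python3 - <<'E'
from h import *
s=read_state();print(s['clock'],s['eef_pos'],s['eef_rot'],s['wrist_force'],s['moment'],s['finger_gap'],abs(s['qd']).max())
print(sign_off())
E
```

```text
8.975 [474.30350738 189.35250832  67.05835685] [3.14124467e+00 2.98464984e-05 1.78680011e+00] [-4.80524142 -1.82822654 18.36465779] [-0.40124069  0.9524286  -0.03425156] 11.751438751655124 0.0019420746632988755
the job is handed in; nothing more can be done
None
```

The cover is seated over the bay and held pressed flat, and I handed the job in at 9.0 s. I gripped it at its black grip, slid the edge under the lip at 0.12 easing to 0.085 rad of tilt, then levelled it and pressed it down. `sign_off` gives no verdict, so I can't confirm the result beyond my own checks.

- **Position:** the cover's visible rear corners match the seated pose to about 0.5 px in both views. That puts the edge about 15 mm under the lip, and centred and square within about 1–2 mm.
- **Flap and bystanders:** the flap corners did not move during the insertion. The arm never came near the multimeter, tin or plug; I took no final measurement of their positions.
- **Press:** the wrist reads about 18 N upward, roughly 20 N above the free-hanging reading. The tool is level, at the height where the cover lies on the deck, so the bar should be flush. I could not read its travel directly.
- **Grip:** the fingers still hold the grip at 11.8 mm, set to 60 N, and the arm is at rest.
- **Disagreements:** the two cameras disagreed by about 3 mm in absolute position, so I worked from positions relative to the module. A steady sideways force of about 5 N remains, probably friction.

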